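Stock the breakfast tray

TASK

Stock the breakfast tray: stand the salt shaker in the white cup, the slim red-capped spice jar in the green cup and the red-lidded jam jar in the red cup, all upright, and put the lemon in the yellow cup, each resting in the middle of its cup's floor and let go. The dark-lidded mustard jar and the tomato do not belong on the tray; leave them where they are.

Things in the scene. Friction and masses are not known exactly. Their poses are not given: they have to be found in the camera images.
- salt_shaker: Salt shaker: small clear and grey shaker with a grey domed top, the lower 74 mm up to 44 mm in diameter, the top 34 mm; 90 mm tall, about 0.1 kg. Origin: centre of its underside; z up along its axis; yaw arbitrary (it is round). Loose, stands on the worktop. Belongs in the white cup.
- spice_jar: Spice jar: slim glass jar with a red cap; 42 mm body, cap 45 mm in diameter from 85 mm up; 106 mm tall, about 0.11 kg. Origin: centre of its underside; z up along its axis; yaw arbitrary (it is round). Loose, stands on the worktop. Belongs in the green cup.
- jam_jar: Jam jar: clear jar of pink-red jam with a red lid, 63 to 65 mm in diameter (wider than the spice jar), 97 mm tall, about 0.36 kg. Origin: centre of its underside; z up along its axis; yaw arbitrary (it is round). Loose, stands on the worktop. Belongs in the red cup.
- lemon_center (a point): Lemon: yellow, lying on its side, 72 mm long along its own x axis, 57 mm wide along its own y, 58 mm high, about 0.11 kg; at the start its y axis is within about 30 degrees of the robot's y axis (left-right). This point is its centre, 29 mm above the worktop at the start. Loose. Belongs in the yellow cup.
- cup_white: Shallow round white cup, fixed; outer diameter 72 mm, inner 66, 18 mm high, floor 4 mm thick. Origin: centre of its underside, 6 mm above the worktop; z up, y along the row, roughly the robot's y. One of four cups fixed in one row, in any order, 88 mm apart, in a fixed light-wood tray (104 by 366 mm, rim 20 mm high, a low handle on each long side). Mind the wall cabinets: underside 0.44 m above the worktop, front at x = 0.58 m.
- cup_green: Shallow round green cup, fixed; outer diameter 72 mm, inner 66, 18 mm high, floor 4 mm thick. Origin: centre of its underside, 6 mm above the worktop; z up, y along the row, roughly the robot's y. One of four cups fixed in one row, in any order, 88 mm apart, in a fixed light-wood tray (104 by 366 mm, rim 20 mm high, a low handle on each long side).
- cup_red: Shallow round red cup, fixed; outer diameter 86 mm, inner 80, 18 mm high, floor 4 mm thick. Origin: centre of its underside, 6 mm above the worktop; z up, y along the row, roughly the robot's y. One of four cups fixed in one row, in any order, 88 mm apart, in a fixed light-wood tray (104 by 366 mm, rim 20 mm high, a low handle on each long side).
- cup_yellow: Shallow round yellow cup, fixed; outer diameter 86 mm, inner 80, 18 mm high, floor 4 mm thick. Origin: centre of its underside, 6 mm above the worktop; z up, y along the row, roughly the robot's y. One of four cups fixed in one row, in any order, 88 mm apart, in a fixed light-wood tray (104 by 366 mm, rim 20 mm high, a low handle on each long side).
- mustard_jar: Mustard jar, does not belong: shaped like the jam jar but with a dark brown-black lid and yellow-brown contents, 68 mm in diameter, 99 mm tall. Origin: centre of its underside; z up along its axis; yaw arbitrary (it is round). Loose, stands on the worktop; to be left where it is (a second one stands out of reach by the toaster, far to the left).
- tomato: Tomato, does not belong: red, round, 69 mm across and 71 mm high. Origin: centre of its underside. Loose; to be left where it is.
Not all that is in view belongs to the job. Leave any turquoise look-alike of the salt_shaker alone.

How it is judged:
By the outcome, as a careful person would: the job done as asked, in the order asked, and still so for the second after the job is handed in, with the robot touching nothing.
It also fails if it takes over 106 s, if anything falls off the work surface, if the arm or the gripper's body presses on something with over 40 N, if the wrist force passes 120 N, or if a joint passes its speed limit or range.

ROBOT

A 7-joint arm with a two-finger parallel gripper is mounted at the origin on a cart in front of the work surface, level with it; the furniture and walls round the work are solid. World frame = base frame: x ahead of the robot, y to its left, z up, the work surface at z = 0. Lengths are in m, angles in rad, forces in N, time in s.
With the tool pointing down it reaches from about 0.425 to 0.825 m from the base axis. Payload 3.6 kg.
Tool frame: the origin (TCP) lies at the very end of the fingers, on their centre line; the grasp point (between the pads) lies 19 mm behind it; z points along the fingers, y is the line along which they close (so a half turn about z gives the same grasp; the last joint's range is limited). The gripper opens to 93 mm and grips with 3 to 60 N. Pads are 15 mm wide; open, the fingers measure 128 mm over their backs; the gripper's body (75 mm by 188 mm) begins 65 mm behind the grasp point.
Start: joints at [-1.177, 0.615, -0.013, 1.423, 0.008, 1.103, -0.04], TCP at [0.265, 0.593, 0.191] pointing down, gripper open.
Joint ranges: [-3.12, 3.12], [-0.3, 2.06], [-1.34, 1.32], [0.26, 2.42], [-1.36, 4.5], [0.01, 1.98], [-2.84, 2.84]. Speed limits (rad/s): [2.79, 2.79, 3.14, 3.14, 3.14, 3.14, 3.14].

INTERFACE

Orientations are given as a 3x3 rotation matrix whose columns are the frame's x, y, z axes.
In Python, from cell import arm gives the robot as it stands. The module is installed in compiled form; this text tells all that it offers.
- The arm moves only by the tool drive_tool, never from a script. Its argument "rows" is a list of rows, each a list of 7 numbers: the shift along the tool's x, y, z as a fraction of full scale, then the turn, a rotation vector about the tool's x, y, z as a fraction of full scale, then the gripper command: -1 is shut, 1 is fully open, values between are in proportion. A call has 1 to 20 rows; each row shifts and turns the commanded pose from where the row before left it, along the tool's axes as they then stand; what a row does not reach is not made up. Full scale, the value 1, is 0.03 m for a shift and 0.08 rad for a turn. A row lasts 1/12 s, in which the tool goes at most 41.7 mm and 7.16 degrees, less where a joint would pass 70% of its speed; a pose out of reach is approached as far as the arm can. A call with a number of a shift or a turn outside -1 to 1 is refused whole. A call with a gripper value outside its range is refused whole. The fingers move at their own pace and stop on an object; "squeeze" is the grip in N (left out, the last holds). Time passes only in rows, so rows that do not move let the fingers close. It gives the time, the measured TCP pose, the force, the opening and the grip force at its end, in the units of the state.
- arm.read_state(): the state, without advancing time (a new reading comes with each control period).
- arm.camera(name): name is "side" or "top"; returns the picture (480x640x3 uint8, blue, green, red); there is no depth.
- arm.calibration(name): a dict with "K" (3x3 intrinsics, pixels), "D" ([k1, k2, p1, p2, k3] as OpenCV has them; the pictures are not rectified), "rvec" (rotation vector, rad) and "tvec" (3), from world to camera coordinates, as OpenCV has them. Camera axes: x right, y down, z forward; pixel columns grow to the right and rows downward; lengths in m; the calibration is good to about 2 mm. A picture is of the moment at which its call begins. calibration takes no time and is no camera call.
- arm.job_done(): hands the job in; it is judged then, once.
Trained networks look in the newest picture that a camera, given by its name, has taken for a name from the list of things; names that differ only in an ending like _2 or _b are one class to them, and where a whole thing is asked for, a point or a joint stands for the part that bears it (a point fixed in the world has none). Each returns a list of dicts, best first, with "score" (0 to 1); they miss things now and then, are a little off and sometimes report something else, mostly with a low value. They report only what shows in the picture. A call takes as long as a camera call. They do not tell look-alikes from the thing itself.
- arm.search_frame(camera, label): "extent" ([left, top, width, height] in pixels, round what is visible of it).
- arm.landmark_of(camera, label): "centre" ([column, row] in pixels: a listed point, or the origin of a listed thing).
The state is a dict: "time_s": time; "qpos": joint angles; "qvel": joint speeds; "joint_efforts": joint torques, N m; "position": TCP position; "tcp_rot": TCP orientation; "contact_force": force on the tool from outside, world axes, zero at the start; "torque": the same for the moment, N m; "finger_gap": finger opening in m; "grasp_force": force on a finger pad.
Only numpy, scipy, OpenCV 4.12 (cv2) and the standard library are available. Lean on these libraries where they do the work, as an engineer would, in place of code of your own. Each camera call takes 0.05 s, during which the arm holds its last target. There are 200 camera calls.

## Working session

There is one attempt and no reset: what is moved stays moved. The work goes in short steps, Python scripts to look and compute and a tool call to move; the robot and the scene stay as the last step left them, time stands still between calls to the robot, and variables do not carry over. Pictures are saved under pics/ and viewed, at most 14 in all, crops included, and the job is handed in when it is done.

Besides the shell and the picture viewer there is one more tool, called as name(argument=value, ...), one argument or row to a line, values as JSON. drive_tool: Moves the arm, as the interface text tells. Its arguments: {"type":"object","properties":{"rows":{"type":"array"},"squeeze":{"type":"number"}},"required":["rows"]}

```bash
mkdir -p pics
cat > h.py <<'E'
import numpy as np, cv2
from cell import arm
def ray(cam,uv,z):
    c=arm.calibration(cam);K,D=np.array(c["K"]),np.array(c["D"])
    R,_=cv2.Rodrigues(np.array(c["rvec"],float));t=np.array(c["tvec"],float).ravel()
    p=cv2.undistortPoints(np.array([[uv]],float),K,D)[0,0]
    d=R.T@np.array([p[0],p[1],1]);o=-R.T@t
    return o+d*(z-o[2])/d[2]
def tri(uvs):
    A=np.zeros((3,3));b=np.zeros(3)
    for cam,uv in uvs.items():
        p,q=ray(cam,uv,0),ray(cam,uv,.3);d=(q-p)/np.linalg.norm(q-p);M=np.eye(3)-np.outer(d,d);A+=M;b+=M@p
    return np.linalg.solve(A,b)
def proj(cam,P):
    c=arm.calibration(cam)
    return cv2.projectPoints(np.array([P],float),np.array(c["rvec"],float),np.array(c["tvec"],float),np.array(c["K"]),np.array(c["D"]))[0].reshape(-1)
Z=dict(salt_shaker=0,spice_jar=0,jam_jar=0,lemon_center=.029,cup_white=.006,cup_green=.006,cup_red=.006,cup_yellow=.006,mustard_jar=0,tomato=0)
E
cat > a.py <<'E'
from h import *
for c in("side","top"): cv2.imwrite(f"pics/{c}0.png",arm.camera(c))
for n in Z:
    for c in("top","side"):
        for r in arm.landmark_of(c,n)[:3]:
            if r["score"]>.25: print(n,c,round(r["score"],2),np.round(r["centre"],1),np.round(ray(c,r["centre"],Z[n]),4)[:2])
s=arm.read_state();print(s["time_s"],np.round(s["position"],4),np.round(s["tcp_rot"],3).tolist(),s["finger_gap"])
for c in("side","top"):
    k=arm.calibration(c);R,_=cv2.Rodrigues(np.array(k["rvec"],float));print(c,np.round(-R.T@np.array(k["tvec"]).ravel(),3))
E
python3 a.py
```

```text
salt_shaker top 0.34 [433.4 223.2] [ 0.4417 -0.2852]
salt_shaker side 0.84 [286.1 319.9] [0.4237 0.3878]
salt_shaker side 0.84 [323.8 325.1] [0.332  0.3906]
spice_jar top 0.73 [434.6 224.3] [ 0.4387 -0.2885]
spice_jar side 0.51 [320.5 219.8] [ 0.4586 -0.2732]
jam_jar top 0.55 [232.2 215.9] [0.4619 0.2605]
jam_jar side 0.68 [283.8 292.1] [0.4612 0.2621]
lemon_center top 0.73 [474.4 206.1] [ 0.4854 -0.3881]
lemon_center side 0.66 [320.5 201.4] [ 0.4804 -0.3922]
cup_white top 0.94 [349.5 214.7] [ 0.4646 -0.0558]
cup_white side 0.54 [317.6 201.9] [ 0.5018 -0.4486]
cup_green top 0.84 [283.5 210.9] [0.4749 0.1223]
cup_green side 0.59 [282.6 292.2] [0.4615 0.2732]
cup_green side 0.57 [293.1 265.9] [0.4692 0.1206]
cup_red top 0.66 [384.9 216.1] [ 0.4607 -0.1519]
cup_red side 0.66 [315.  234.2] [ 0.4507 -0.1234]
cup_yellow top 0.98 [314.9 215. ] [0.4638 0.0377]
cup_yellow side 0.65 [300.9 253.9] [0.4643 0.0369]
mustard_jar top 0.68 [157.4 208.4] [0.482  0.4591]
mustard_jar side 0.59 [256.6 333.7] [0.4756 0.4557]
tomato top 0.57 [221.6 254.9] [0.357  0.2881]
tomato side 0.81 [320.6 298.7] [0.3603 0.2747]
1.1 [0.2655 0.5933 0.1906] [[-0.913, 0.408, -0.0], [0.408, 0.913, 0.0], [0.0, -0.0, -1.0]] 0.09314214438244112
side [0.188 1.317 0.633]
top [0.354 0.049 1.28 ]
```

View pics/top0.png

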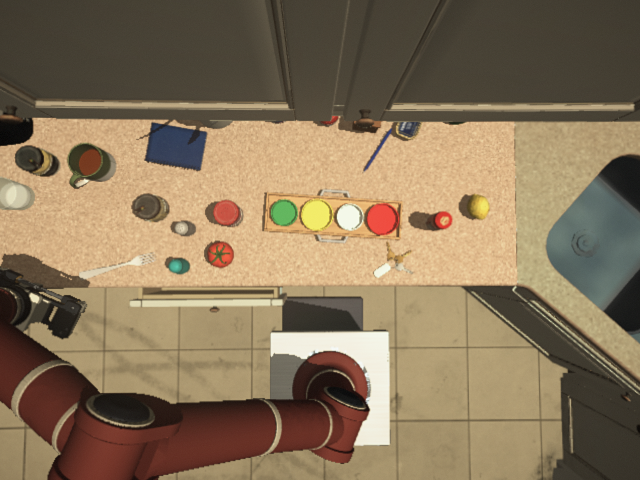

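View pics/side0.png

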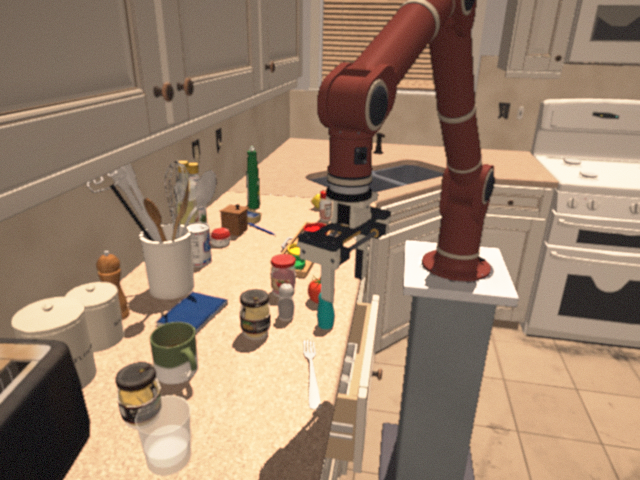

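Top view: green, yellow, white and red cups run left to right at (283,212), (316,214), (349,216) and (381,218). The jam jar is at (227,213), mustard (150,207), tomato (221,255), spice jar (442,220) and lemon (479,207).

There are two shaker candidates: grey (181,228) and turquoise (178,266). The grey one fits the description. Next I'll refine by colour and confirm with a crop.

```bash
cat > b.py <<'E'
from h import *
im=cv2.imread("pics/top0.png");hsv=cv2.cvtColor(im,cv2.COLOR_BGR2HSV)
H,S,V=[hsv[...,i].astype(int) for i in range(3)]
red=((H<8)|(H>172))&(S>150)&(V>60)
M=dict(cup_green=((283,212),(H>40)&(H<85)&(S>100),.024),cup_yellow=((316,214),(H>22)&(H<35)&(S>140),.024),cup_white=((349,216),(S<40)&(V>170),.024),
 cup_red=((381,218),red,.024),spice=((441,220),red,.106),jam=((227,212),((H<8)|(H>172))&(S>120),.09),lemon=((479,207),(H>20)&(H<35)&(S>140),.029),salt=((181,228),(S<45)&(V>90),.08))
P={}
for n,(s,m,z) in M.items():
    k,l,st,c=cv2.connectedComponentsWithStats(m.astype(np.uint8))
    i=l[s[1]-3:s[1]+4,s[0]-3:s[0]+4].ravel();i=np.bincount(i[i>0]).argmax() if (i>0).any() else 0
    if n.startswith("cup"): # fill
        cnt=max(cv2.findContours((l==i).astype(np.uint8),0,2)[0],key=cv2.contourArea);(x,y),_=cv2.minEnclosingCircle(cnt);mm=cv2.moments(cnt);c_=(mm["m10"]/mm["m00"],mm["m01"]/mm["m00"])
    else: c_=c[i]
    P[n]=ray("top",c_,z);e=st[i]
    print(n,np.round(c_,1),e,"xy",np.round(P[n][:2],4))
C=np.array([P["cup_"+k][:2] for k in("green","yellow","white","red")]);d=np.diff(C,axis=0);print(np.linalg.norm(d,axis=1))
u,s,v=np.linalg.svd(C-C.mean(0));v=v[0]*np.sign(-v[0][1]);print("dir",v,[np.round(C.mean(0)+v*.088*(i-1.5),4) for i in range(4)])
m=(l:=None) or ((H>20)&(H<35)&(S>140)).astype(np.uint8);m[:, :460]=0;mu=cv2.moments(m[:, :500]);print("lemon axis img deg",np.degrees(.5*np.arctan2(2*mu["mu11"],mu["mu20"]-mu["mu02"])),mu["m00"])
A=cv2.resize(im[190:285,130:250],None,fx=5,fy=5,interpolation=2)[:470];B=cv2.resize(im[180:260,420:500],None,fx=5,fy=5,interpolation=2)
o=np.zeros((560,790,3),np.uint8);o[:300,:400]=cv2.resize(im[185:275,130:250],(400,300),interpolation=2);o[:300,400:790]=cv2.resize(im[180:260,410:514],(390,300),interpolation=2)
o[300:560]=cv2.resize(im[185:245,255:437],(790,260),interpolation=2);cv2.imwrite("pics/crop1.png",o)
E
python3 b.py
```

```text
cup_green [283.8 212.4] [271 200  27  26 563] xy [0.4693 0.1205]
cup_yellow [316.9 214.5] [302 199  32  32 788] xy [0.4636 0.0326]
cup_white [347.9 216.8] [337 204  23  26 447] xy [ 0.4574 -0.0501]
cup_red [382.6 218.7] [367 203  33  32 823] xy [ 0.4523 -0.1428]
spice [441.8 219.6] [434 212  18  17 187] xy [ 0.4434 -0.2788]
jam [225.9 212.4] [213 200  27  26 523] xy [0.4631 0.2614]
lemon [478.1 206.5] [468 194  21  25 398] xy [ 0.4843 -0.3981]
salt [311.8 236.6] [     0      0    640    480 291576] xy [0.4026 0.0463]
[0.08798804 0.08303193 0.09277955]
dir [-0.06539933 -0.99785917] [array([0.4693, 0.1218]), array([0.4635, 0.0339]), array([ 0.4577, -0.0539]), array([ 0.452 , -0.1417])]
lemon axis img deg 75.0874191975775 398.0
```

View pics/crop1.png

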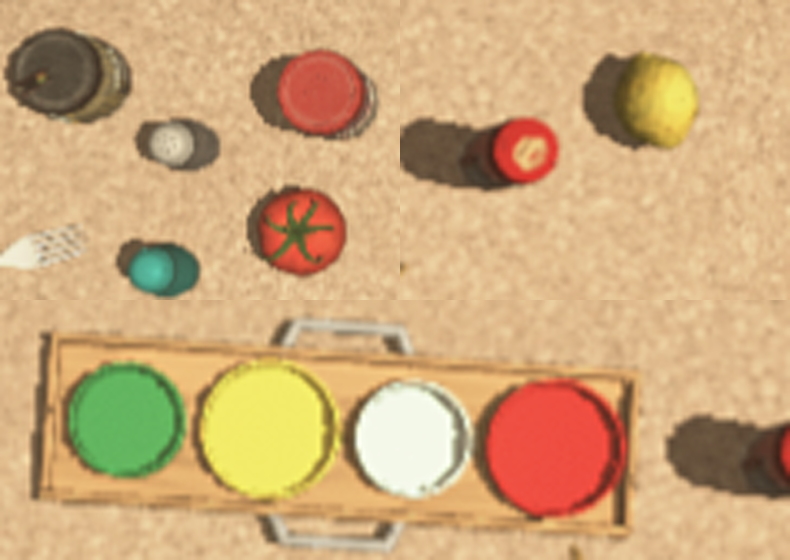

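The crop confirms the grey shaker at about (182,228), with the turquoise one at (178,266) to be left alone. The jam lid is at (226,213), the spice cap at (443.5,220) and the lemon at (479,207).

Run:
```python
from h import *
for n,uv,z in(("salt",(181.9,227.9),.085),("spice",(443.4,220.2),.106),("jam",(226.3,212.7),.097),("lemon",(478.8,206.7),.035),("turq",(178,265),.085)): print(n,np.round(ray("top",uv,z),4))
print("side salt",tri(dict(top=(181.9,227.9),side=(286,286))))
```

```text
salt [0.4246 0.3711 0.085 ]
spice [ 0.442  -0.2828  0.106 ]
jam [0.4617 0.2591 0.097 ]
lemon [ 0.4831 -0.3977  0.035 ]
turq [0.332  0.3797 0.085 ]
side salt [0.42597189 0.37187566 0.08300047]
```

drive_tool(
  rows=[
    [0, 0, 0, 0, 0, 1, 0.6],
    [0, 0, 0, 0, 0, 1, 0.6],
    [0, 0, 0, 0, 0, 1, 0.6],
    [0, 0, 0, 0, 0, 1, 0.6],
    [0, 0, 0, 0, 0, 1, 0.6],
    [0, 0, 0, 0, 0, 1, 0.6],
    [0, 0, 0, 0, 0, 1, 0.6],
    [0, 0, 0, 0, 0, 1, 0.6],
    [0, 0, 0, 0, 0, 1, 0.6],
    [0, 0, 0, 0, 0, 1, 0.6],
    [0, 0, 0, 0, 0, 1, 0.6],
    [0, 0, 0, 0, 0, 1, 0.6],
    [0, 0, 0, 0, 0, 1, 0.6],
    [0, 0, 0, 0, 0, 1, 0.6],
    [0, 0, 0, 0, 0, 0.375, 0.6],
    [0, 0, 0, 0, 0, 0, 0.6],
  ],
  squeeze=15,
)

```text
time_s: 2.43
position: [0.2653, 0.5934, 0.1905]
tcp_rot: [[0.0, 1.0, 0.0], [1.0, -0.0, -0.0], [-0.0, 0.0, -1.0]]
contact_force: [-0.5, 0.4, -0.0]
finger_gap: 0.0743
grasp_force: 0.0
```

drive_tool(
  rows=[
    [-0.91, 0.665, 0, 0, 0, 0, 0.5],
    [-0.91, 0.665, 0, 0, 0, 0, 0.5],
    [-0.91, 0.665, 0, 0, 0, 0, 0.5],
    [-0.91, 0.665, 0, 0, 0, 0, 0.5],
    [-0.91, 0.665, 0, 0, 0, 0, 0.5],
    [-0.91, 0.665, 0, 0, 0, 0, 0.5],
    [-0.91, 0.665, 0, 0, 0, 0, 0.5],
    [-0.91, 0.665, 0, 0, 0, 0, 0.5],
    [0, 0, 0, 0, 0, 0, 0.5],
    [0, 0, 0.7, 0, 0, 0, 0.5],
    [0, 0, 0.7, 0, 0, 0, 0.5],
    [0, 0, 0.7, 0, 0, 0, 0.5],
    [0, 0, 0, 0, 0, 0, 0.5],
  ],
)

```text
time_s: 3.52
position: [0.4224, 0.3732, 0.1239]
tcp_rot: [[-0.001, 1.0, -0.006], [1.0, 0.001, -0.005], [-0.005, -0.006, -1.0]]
contact_force: [-0.6, -0.2, -0.3]
finger_gap: 0.0696
grasp_force: 0.0
```

Run:
```python
from h import *
for c in("side","top"): cv2.imwrite(f"pics/{c}1.png",arm.camera(c))
a=cv2.imread("pics/side1.png")[220:370,210:370];b=cv2.imread("pics/top1.png")[160:310,110:270]
cv2.imwrite("pics/crop2.png",np.hstack([cv2.resize(a,(400,375)),cv2.resize(b,(400,375))]))
for q in((.425,.375,0),(.425,.375,.09),(.425,.375,.1),arm.read_state()["position"]): print(proj("side",q),proj("top",q))
```

```text
[286.8534282  316.92988364] [189.0562311  229.62289542]
[286.59125406 284.12036011] [179.75399539 227.6336848 ]
[286.56075814 280.3460114 ] [178.63165184 227.39371691]
[286.53006447 269.823845  ] [175.49152239 226.75549533]
```

View pics/crop2.png

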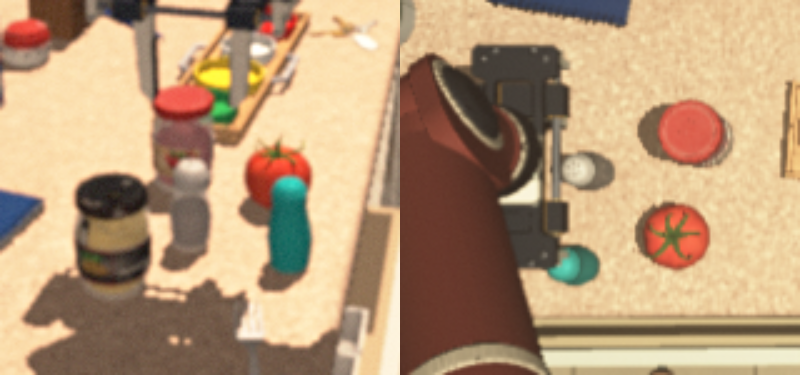

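Side crop: the shaker head is at image (286,286), centred between the fingers. In the top crop it is at (181,227), which matches (0.425, 0.373). I'll descend and grip.

drive_tool(
  rows=[
    [0, 0.05, 0.76, 0, 0, 0, 0.5],
    [0, 0, 0.76, 0, 0, 0, 0.5],
    [0, 0, 0.76, 0, 0, 0, 0.5],
    [0, 0, 0.76, 0, 0, 0, 0.5],
    [0, 0, 0, 0, 0, 0, 0.5],
    [0, 0, 0, 0, 0, 0, -1],
    [0, 0, 0, 0, 0, 0, -1],
    [0, 0, 0, 0, 0, 0, -1],
    [0, 0, 0, 0, 0, 0, -1],
    [0, 0, 0, 0, 0, 0, -1],
    [0, 0, 0, 0, 0, 0, -1],
    [0, 0, 0, 0, 0, 0, -1],
  ],
  squeeze=15,
)

```text
time_s: 4.62
position: [0.4269, 0.3754, 0.0371]
tcp_rot: [[-0.0, 1.0, 0.001], [1.0, 0.0, 0.001], [0.001, 0.001, -1.0]]
contact_force: [-0.2, 0.1, 3.2]
finger_gap: 0.0329
grasp_force: 15.0
```

drive_tool(
  rows=[
    [0, 0, -0.4, 0, 0, 0, -1],
    [0, 0, -0.9, 0, 0, 0, -1],
    [0, 0, -0.9, 0, 0, 0, -1],
    [0, 0, -0.9, 0, 0, 0, -1],
    [0, 0, -0.9, 0, 0, 0, -1],
    [0, 0, 0, 0, 0, 0, -1],
    [0, 0, 0, 0, 0, 0, -1],
  ],
  squeeze=20,
)

```text
time_s: 5.2
position: [0.4272, 0.3753, 0.1576]
tcp_rot: [[-0.0, 1.0, 0.002], [1.0, 0.0, 0.002], [0.002, 0.002, -1.0]]
contact_force: [-0.6, -0.4, -1.0]
finger_gap: 0.0328
grasp_force: 20.0
```

Run:
```python
from h import *
for c in("side","top"): cv2.imwrite(f"pics/{c}2.png",arm.camera(c))
p=arm.read_state()["position"]
a=cv2.imread("pics/side2.png")[200:350,210:370];b=cv2.imread("pics/top2.png")[160:310,110:270]
cv2.imwrite("pics/crop3.png",np.hstack([cv2.resize(a,(400,375)),cv2.resize(b,(400,375))]))
for dz in (-.037,0,.05): print((proj("side",p+[0,0,dz])-(210,200))*2.5)
```

```text
[190.94850405 183.1634374 ]
[190.65106533 147.21676511]
[190.23195621  97.07651113]
```

View pics/crop3.png

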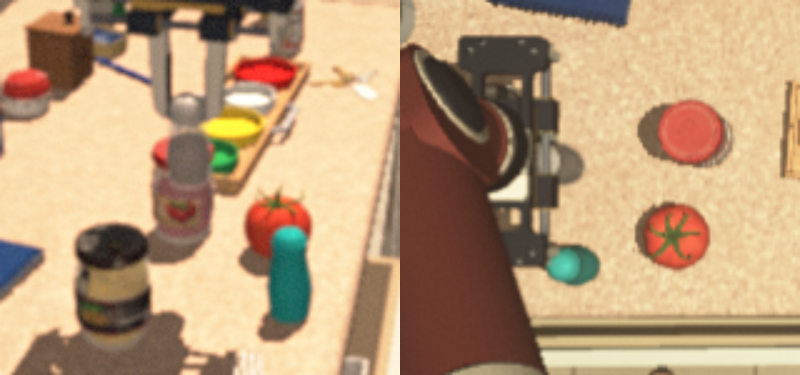

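The shaker is held upright, with its base near (286,274) in the side view as predicted. Carrying it to the white cup.

drive_tool(
  rows=[
    [0, 0, -1, 0, 0, 0, -1],
    [-0.955, 0.068, 0, 0, 0, 0, -1],
    [-0.955, 0.068, 0, 0, 0, 0, -1],
    [-0.955, 0.068, 0, 0, 0, 0, -1],
    [-0.955, 0.068, 0, 0, 0, 0, -1],
    [-0.955, 0.068, 0, 0, 0, 0, -1],
    [-0.955, 0.068, 0, 0, 0, 0, -1],
    [-0.955, 0.068, 0, 0, 0, 0, -1],
    [-0.955, 0.068, 0, 0, 0, 0, -1],
    [-0.955, 0.068, 0, 0, 0, 0, -1],
    [-0.955, 0.068, 0, 0, 0, 0, -1],
    [-0.955, 0.068, 0, 0, 0, 0, -1],
    [-0.955, 0.068, 0, 0, 0, 0, -1],
    [-0.955, 0.068, 0, 0, 0, 0, -1],
    [-0.955, 0.068, 0, 0, 0, 0, -1],
    [-0.955, 0.068, 0, 0, 0, 0, -1],
    [0, 0, 0, 0, 0, 0, -1],
    [0, 0, 0, 0, 0, 0, -1],
    [0, 0, 0, 0, 0, 0, -1],
  ],
)

```text
time_s: 6.88
position: [0.4562, -0.054, 0.1851]
tcp_rot: [[-0.0, 1.0, -0.003], [1.0, 0.0, 0.001], [0.001, -0.003, -1.0]]
contact_force: [0.1, 0.4, -1.7]
finger_gap: 0.0328
grasp_force: 20.0
```

drive_tool(
  rows=[
    [0, 0, 0.9, 0, 0, 0, -1],
    [0, 0, 0.9, 0, 0, 0, -1],
    [0, 0, 0.9, 0, 0, 0, -1],
    [0, 0, 0, 0, 0, 0, -1],
    [0, 0, 0, 0, 0, 0, -1],
    [0, 0, 0, 0, 0, 0, -1],
  ],
)

```text
time_s: 7.38
position: [0.458, -0.0541, 0.1061]
tcp_rot: [[-0.002, 1.0, 0.001], [1.0, 0.002, 0.0], [0.0, 0.001, -1.0]]
contact_force: [1.5, 0.9, -0.8]
finger_gap: 0.0331
grasp_force: 20.0
```

Run:
```python
from h import *
for c in("side","top"): cv2.imwrite(f"pics/{c}3.png",arm.camera(c))
p=np.array(arm.read_state()["position"]);print(p)
a=cv2.imread("pics/side3.png")[190:290,250:370];b=cv2.imread("pics/top3.png")[160:285,255:405]
for n,q in dict(W=(.4577,-.054,.024),b=p+[0,0,-.037]).items():
    for im,c,o in((a,"side",(250,190)),(b,"top",(255,160))):
        u=proj(c,q)-o
        if n=="b" : print(c,u); continue
        for k in range(0,360,15): 
            e=proj(c,np.array(q)+.033*np.array([np.cos(np.radians(k)),np.sin(np.radians(k)),0]))-o
            if 0<=e[1]<im.shape[0]-1 and 0<=e[0]<im.shape[1]-1: im[int(round(e[1])),int(round(e[0]))]=(255,0,255)
cv2.imwrite("pics/crop4.png",np.hstack([cv2.resize(a,(400,333)),cv2.resize(b,(400,333))]))
```

```text
[ 0.45854873 -0.05455771  0.10678457]
side [58.88181565 33.88027327]
top [96.04872349 54.8988141 ]
```

View pics/crop4.png

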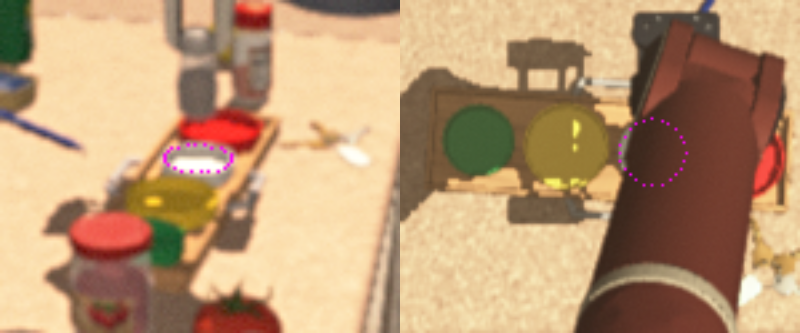

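The projected white rim, centre (309,237) in the side view, fits the cup, and the shaker is centred above it. Lowering and releasing.

drive_tool(
  rows=[
    [0, 0, 0.8, 0, 0, 0, -1],
    [0, 0, 0.6, 0, 0, 0, -1],
    [0, 0, 0.3, 0, 0, 0, -1],
    [0, 0, 0.2, 0, 0, 0, -1],
    [0, 0, 0, 0, 0, 0, -1],
    [0, 0, 0, 0, 0, 0, -1],
    [0, 0, 0, 0, 0, 0, -1],
  ],
)

```text
time_s: 8.07
position: [0.4581, -0.055, 0.0492]
tcp_rot: [[0.0, 1.0, 0.002], [1.0, -0.0, -0.0], [-0.0, 0.002, -1.0]]
contact_force: [-0.5, -0.1, -0.4]
finger_gap: 0.0328
grasp_force: 20.0
```

drive_tool(
  rows=[
    [0, 0, 0.07, 0, 0, 0, -1],
    [0, 0, 0, 0, 0, 0, -1],
    [0, 0, 0, 0, 0, 0, -0.15],
    [0, 0, 0, 0, 0, 0, 0],
    [0, 0, 0, 0, 0, 0, 0.2],
    [0, 0, 0, 0, 0, 0, 0.5],
    [0, 0, 0, 0, 0, 0, 0.5],
    [0, 0, 0, 0, 0, 0, 0.5],
    [0, 0, 0, 0, 0, 0, 0.5],
    [0, 0, -0.5, 0, 0, 0, 0.5],
    [0, 0, -1, 0, 0, 0, 0.5],
    [0, 0, -1, 0, 0, 0, 0.5],
    [0, 0, -1, 0, 0, 0, 0.5],
    [0, 0, -1, 0, 0, 0, 0.5],
    [0, 0, 0, 0, 0, 0, 0.5],
  ],
)

```text
time_s: 9.32
position: [0.461, -0.0557, 0.1863]
tcp_rot: [[0.0, 1.0, 0.011], [1.0, -0.0, -0.001], [-0.001, 0.011, -1.0]]
contact_force: [0.2, -0.4, -0.3]
finger_gap: 0.0697
grasp_force: 0.0
```

drive_tool(
  rows=[
    [-0.95, -0.065, 0, 0, 0, 0, 0.5],
    [-0.95, -0.065, 0, 0, 0, 0, 0.5],
    [-0.95, -0.065, 0, 0, 0, 0, 0.5],
    [-0.95, -0.065, 0, 0, 0, 0, 0.5],
    [-0.95, -0.065, 0, 0, 0, 0, 0.5],
    [-0.95, -0.065, 0, 0, 0, 0, 0.5],
    [-0.95, -0.065, 0, 0, 0, 0, 0.5],
    [-0.95, -0.065, 0, 0, 0, 0, 0.5],
    [0, 0, 0, 0, 0, 0, 0.5],
    [0, 0, 0, 0, 0, 0, 0.5],
    [0, 0, 0, 0, 0, 0, 0.5],
  ],
)

```text
time_s: 10.23
position: [0.4414, -0.2816, 0.1805]
tcp_rot: [[-0.001, 1.0, -0.001], [1.0, 0.001, 0.002], [0.002, -0.001, -1.0]]
contact_force: [0.3, 0.3, 0.1]
finger_gap: 0.0695
grasp_force: 0.0
```

Run:
```python
from h import *
for c in("side","top"): cv2.imwrite(f"pics/{c}4.png",arm.camera(c))
print(arm.read_state()["position"])
a=cv2.imread("pics/side4.png")[170:270,270:390];b=cv2.imread("pics/top4.png")[160:285,330:480]
cv2.imwrite("pics/crop5.png",np.hstack([cv2.resize(a,(400,333)),cv2.resize(b,(400,333))]))
for z in (0,.106): print((proj("side",(.442,-.283,z))-(270,170))*3.333,(proj("side",(.458,-.055,.01+z*.85))-(270,170))*3.333)
for c in("side","top"): print([(r["score"],np.round(ray(c,r["centre"],0),3),r["centre"]) for r in arm.landmark_of(c,"spice_jar")[:2]],[(r["score"],np.round(ray(c,r["centre"],0.01),3)) for r in arm.landmark_of(c,"salt_shaker")[:3]])
```

```text
[ 0.44194328 -0.2809049   0.18079289]
[184.65487261 164.08437238] [129.54348823 236.59863886]
[187.12326646  72.3127654 ] [130.6126537  149.80138411]
[(0.91, array([ 0.442, -0.268,  0.   ]), [324.6, 220.7])] [(0.79, array([ 0.464, -0.022,  0.01 ])), (0.79, array([0.326, 0.407, 0.01 ])), (0.25, array([0.452, 0.291, 0.01 ]))]
[(0.95, array([ 0.442, -0.289,  0.   ]), [434.9, 223.2])] [(0.78, array([ 0.462, -0.052,  0.01 ])), (0.75, array([0.328, 0.385, 0.01 ])), (0.45, array([0.472, 0.124, 0.01 ]))]
```

View pics/crop5.png

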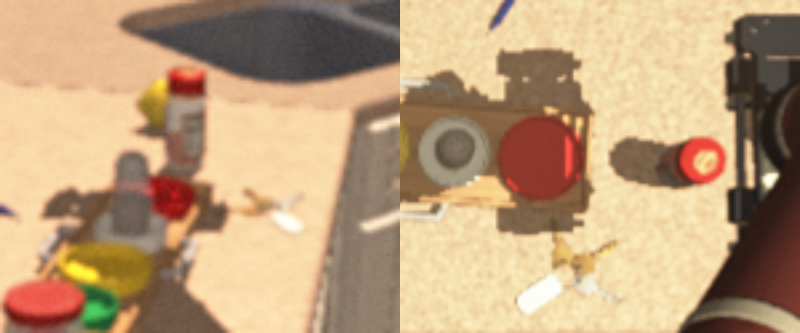

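The salt shaker stands upright in the centre of the white cup. The spice jar, with its base at (325,219) in the side view and its cap at (443.6,220) in the top view, agrees with (0.442, -0.283).

drive_tool(
  rows=[
    [-0.07, 0, 0.9, 0, 0, 0, 0.5],
    [0, 0, 0.9, 0, 0, 0, 0.5],
    [0, 0, 0.9, 0, 0, 0, 0.5],
    [0, 0, 0.9, 0, 0, 0, 0.5],
    [0, 0, 0.9, 0, 0, 0, 0.5],
    [0, 0, 0, 0, 0, 0, 0.5],
    [0, 0, 0, 0, 0, 0, 0.5],
    [0, 0, 0, 0, 0, 0, -1],
    [0, 0, 0, 0, 0, 0, -1],
    [0, 0, 0, 0, 0, 0, -1],
    [0, 0, 0, 0, 0, 0, -1],
    [0, 0, 0, 0, 0, 0, -1],
    [0, 0, 0, 0, 0, 0, -1],
    [0, 0, 0, 0, 0, 0, -1],
  ],
  squeeze=20,
)

```text
time_s: 11.7
position: [0.4424, -0.2854, 0.0473]
tcp_rot: [[-0.0, 1.0, 0.002], [1.0, 0.0, -0.001], [-0.001, 0.002, -1.0]]
contact_force: [0.2, 0.1, 5.5]
finger_gap: 0.0438
grasp_force: 20.0
```

drive_tool(
  rows=[
    [0, 0, -0.4, 0, 0, 0, -1],
    [0, 0, -0.9, 0, 0, 0, -1],
    [0, 0, -0.9, 0, 0, 0, -1],
    [0, 0, -0.9, 0, 0, 0, -1],
    [0, 0, -0.9, 0, 0, 0, -1],
    [0, 0, -0.9, 0, 0, 0, -1],
    [0, 0, -0.6, 0, 0, 0, -1],
    [0, 0, 0, 0, 0, 0, -1],
    [0, 0, 0, 0, 0, 0, -1],
  ],
)

```text
time_s: 12.45
position: [0.4416, -0.2849, 0.2114]
tcp_rot: [[-0.0, 1.0, 0.001], [1.0, 0.0, -0.0], [-0.0, 0.001, -1.0]]
contact_force: [-0.0, 0.0, -1.4]
finger_gap: 0.0443
grasp_force: 20.0
```

drive_tool(
  rows=[
    [0.965, 0.065, 0, 0, 0, 0, -1],
    [0.965, 0.065, 0, 0, 0, 0, -1],
    [0.965, 0.065, 0, 0, 0, 0, -1],
    [0.965, 0.065, 0, 0, 0, 0, -1],
    [0.965, 0.065, 0, 0, 0, 0, -1],
    [0.965, 0.065, 0, 0, 0, 0, -1],
    [0.965, 0.065, 0, 0, 0, 0, -1],
    [0.965, 0.065, 0, 0, 0, 0, -1],
    [0.965, 0.065, 0, 0, 0, 0, -1],
    [0.965, 0.065, 0, 0, 0, 0, -1],
    [0.965, 0.065, 0, 0, 0, 0, -1],
    [0.965, 0.065, 0, 0, 0, 0, -1],
    [0.965, 0.065, 0, 0, 0, 0, -1],
    [0.965, 0.065, 0, 0, 0, 0, -1],
    [0, 0, 0, 0, 0, 0, -1],
    [0, 0, 0, 0, 0, 0, -1],
    [0, 0, 0, 0, 0, 0, -1],
    [0, 0, 0, 0, 0, 0, -1],
  ],
)

```text
time_s: 13.95
position: [0.4683, 0.1185, 0.2104]
tcp_rot: [[0.003, 1.0, -0.002], [1.0, -0.003, -0.002], [-0.002, -0.002, -1.0]]
contact_force: [0.4, -0.1, -0.7]
finger_gap: 0.0442
grasp_force: 20.0
```

drive_tool(
  rows=[
    [0, 0, 0.9, 0, 0, 0, -1],
    [0, 0, 0.9, 0, 0, 0, -1],
    [0, 0, 0.9, 0, 0, 0, -1],
    [0, 0, 0.5, 0, 0, 0, -1],
    [0, 0, 0, 0, 0, 0, -1],
    [0, 0, 0, 0, 0, 0, -1],
    [0, 0, 0, 0, 0, 0, -1],
  ],
)

```text
time_s: 14.53
position: [0.4699, 0.1196, 0.1162]
tcp_rot: [[0.002, 1.0, 0.002], [1.0, -0.002, 0.0], [0.0, 0.002, -1.0]]
contact_force: [-0.4, 0.2, -0.4]
finger_gap: 0.0442
grasp_force: 20.0
```

Run:
```python
from h import *
for c in("side","top"): cv2.imwrite(f"pics/{c}5.png",arm.camera(c))
p=np.array(arm.read_state()["position"]);print(p)
a=cv2.imread("pics/side5.png")[190:310,240:380]
q=(.4693,.122,.024)
for k in range(0,360,15):
    e=proj("side",np.array(q)+.033*np.array([np.cos(np.radians(k)),np.sin(np.radians(k)),0]))-(240,190);a[int(round(e[1])),int(round(e[0]))]=(255,0,255)
e=proj("side",p+[0,.002,-.047])-(240,190);print(e*5);a[int(round(e[1])),int(round(e[0]))]=(255,255,0)
cv2.imwrite("pics/crop6.png",cv2.resize(a,(700,600),interpolation=0))
```

```text
[0.47010505 0.12014535 0.11659624]
[263.09007842 280.92324664]
```

View pics/crop6.png

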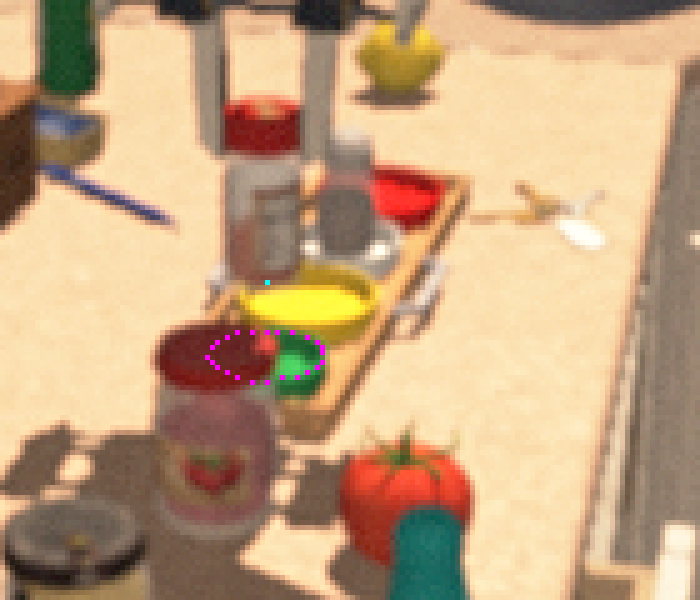

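The jar hangs upright with its base at (292.5,247), in line with the green cup's ring centre (293,261). The grip looks higher on the item than I commanded, so I'll check the fingertip height while lowering.

drive_tool(
  rows=[
    [0, 0, 0.8, 0, 0, 0, -1],
    [0, 0, 0.6, 0, 0, 0, -1],
    [0, 0, 0.3, 0, 0, 0, -1],
    [0, 0, 0.2, 0, 0, 0, -1],
    [0, 0, 0, 0, 0, 0, -1],
    [0, 0, 0, 0, 0, 0, -1],
    [0, 0, 0, 0, 0, 0, -1],
  ],
)

```text
time_s: 15.22
position: [0.4697, 0.1204, 0.0591]
tcp_rot: [[0.0, 1.0, 0.002], [1.0, -0.0, 0.0], [0.0, 0.002, -1.0]]
contact_force: [-0.1, 0.9, -1.0]
finger_gap: 0.0442
grasp_force: 20.0
```

Run:
```python
from h import *
from scipy.optimize import least_squares as L
print("tcp px crop6",(proj("side",(.4701,.1201,.1166))-(240,190))*5)
for uv in((282,221),(304,222)):
    r=L(lambda v:proj("side",(v[0],.12,v[1]))-uv,[.47,.1]);print("tip",r.x)
r=L(lambda v:proj("side",(v[0],.122,v[1]))-(292.6,246.5),[.47,.1]);print("jar base",r.x)
r=L(lambda v:proj("side",(v[0],.122,v[1]))-(292.6,211),[.47,.1]);print("jar top",r.x)
cv2.imwrite("pics/side6.png",arm.camera("side"))
```

```text
tcp px crop6 [263.74320187 203.54755685]
tip [0.50095391 0.14316144]
tip [0.43797994 0.14585978]
jar base [0.47019435 0.068533  ]
jar top [0.46993847 0.17642367]
```

drive_tool(
  rows=[
    [0, 0, 0.06, 0, 0, 0, -1],
    [0, 0, 0, 0, 0, 0, -1],
    [0, 0, 0, 0, 0, 0, 0.05],
    [0, 0, 0, 0, 0, 0, 0.2],
    [0, 0, 0, 0, 0, 0, 0.5],
    [0, 0, 0, 0, 0, 0, 0.9],
    [0, 0, 0, 0, 0, 0, 0.9],
    [0, 0, 0, 0, 0, 0, 0.9],
    [0, 0, 0, 0, 0, 0, 0.9],
    [0, 0, -0.5, 0, 0, 0, 0.9],
    [0, 0, -1, 0, 0, 0, 0.9],
    [0, 0, -1, 0, 0, 0, 0.9],
    [0, 0, -1, 0, 0, 0, 0.9],
    [0, 0, -1, 0, 0, 0, 0.9],
    [0, 0, 0, 0, 0, 0, 0.9],
    [0, 0, 0, 0, 0, 0, 0.9],
  ],
)

```text
time_s: 16.6
position: [0.4698, 0.1206, 0.1929]
tcp_rot: [[-0.0, 1.0, 0.004], [1.0, 0.0, 0.001], [0.001, 0.004, -1.0]]
contact_force: [-0.9, 0.5, -0.3]
finger_gap: 0.0886
grasp_force: 0.0
```

drive_tool(
  rows=[
    [0.92, -0.04, 0, 0, 0, 0, 0.9],
    [0.92, -0.04, 0, 0, 0, 0, 0.9],
    [0.92, -0.04, 0, 0, 0, 0, 0.9],
    [0.92, -0.04, 0, 0, 0, 0, 0.9],
    [0.92, -0.04, 0, 0, 0, 0, 0.9],
    [0, 0, 0, 0, 0, 0, 0.9],
    [0, 0, 0, 0, 0, 0, 0.9],
    [0, 0, 0, 0, 0, 0, 0.9],
  ],
)

```text
time_s: 17.27
position: [0.4622, 0.257, 0.19]
tcp_rot: [[0.001, 1.0, -0.003], [1.0, -0.001, -0.003], [-0.003, -0.003, -1.0]]
contact_force: [-0.2, -0.2, 0.4]
finger_gap: 0.088
grasp_force: 0.0
```

Run:
```python
from h import *
for c in("side","top"): cv2.imwrite(f"pics/{c}7.png",arm.camera(c))
print(arm.read_state()["position"])
a=cv2.imread("pics/side7.png")[190:310,240:380];b=cv2.imread("pics/top7.png")[160:285,200:350]
cv2.imwrite("pics/crop7.png",np.hstack([cv2.resize(a,(400,343)),cv2.resize(b,(400,343))]))
for n,z in(("spice_jar",.01),("jam_jar",0)):
  for c in("side","top"): print(n,c,[(r["score"],np.round(ray(c,r["centre"],z),3),np.round(r["centre"])) for r in arm.landmark_of(c,n)[:2]])
```

```text
[0.46280444 0.25638132 0.1907611 ]
spice_jar side []
spice_jar top [(0.78, array([0.469, 0.118, 0.01 ]), array([285., 213.]))]
jam_jar side [(0.92, array([0.461, 0.266, 0.   ]), array([284., 293.]))]
jam_jar top [(0.87, array([0.464, 0.259, 0.   ]), array([233., 215.])), (0.31, array([0.481, 0.124, 0.   ]), array([283., 209.]))]
```

View pics/crop7.png

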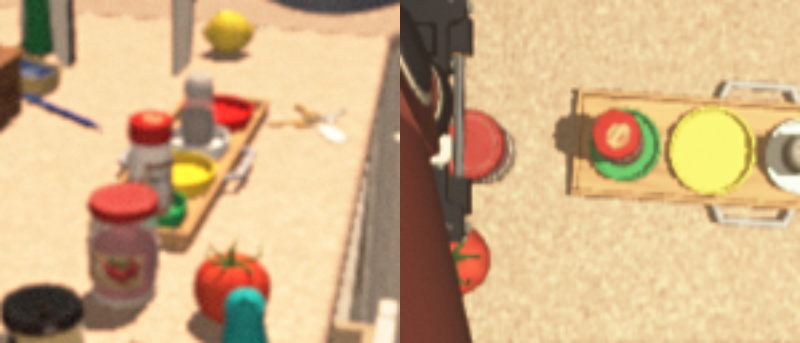

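The spice jar stands upright in the green cup. The jam jar, at (284,293) in the side view and (233,215) in the top view, agrees with (0.462, 0.259).

drive_tool(
  rows=[
    [0.08, 0, 0, 0, 0, 0, 0.8],
    [0, 0, 0.9, 0, 0, 0, 0.8],
    [0, 0, 0.9, 0, 0, 0, 0.8],
    [0, 0, 0.9, 0, 0, 0, 0.8],
    [0, 0, 0.9, 0, 0, 0, 0.8],
    [0, 0, 0.9, 0, 0, 0, 0.8],
    [0, 0, 0.5, 0, 0, 0, 0.8],
    [0, 0, 0, 0, 0, 0, 0.8],
    [0, 0, 0, 0, 0, 0, 0.8],
    [0, 0, 0, 0, 0, 0, -1],
    [0, 0, 0, 0, 0, 0, -1],
    [0, 0, 0, 0, 0, 0, -1],
    [0, 0, 0, 0, 0, 0, -1],
    [0, 0, 0, 0, 0, 0, -1],
    [0, 0, 0, 0, 0, 0, -1],
    [0, 0, 0, 0, 0, 0, -1],
  ],
  squeeze=30,
)

```text
time_s: 18.9
position: [0.4632, 0.2612, 0.0425]
tcp_rot: [[-0.0, 1.0, 0.001], [1.0, 0.0, 0.001], [0.001, 0.001, -1.0]]
contact_force: [-2.2, -0.1, 6.3]
finger_gap: 0.063
grasp_force: 30.0
```

drive_tool(
  rows=[
    [0, 0, -0.4, 0, 0, 0, -1],
    [0, 0, -0.9, 0, 0, 0, -1],
    [0, 0, -0.9, 0, 0, 0, -1],
    [0, 0, -0.9, 0, 0, 0, -1],
    [0, 0, -0.9, 0, 0, 0, -1],
    [0, 0, -0.9, 0, 0, 0, -1],
    [0, 0, -0.9, 0, 0, 0, -1],
    [0, 0, 0, 0, 0, 0, -1],
    [0, 0, 0, 0, 0, 0, -1],
  ],
)

```text
time_s: 19.65
position: [0.463, 0.2608, 0.2157]
tcp_rot: [[-0.0, 1.0, 0.001], [1.0, 0.0, 0.001], [0.001, 0.001, -1.0]]
contact_force: [-1.2, 0.1, -5.3]
finger_gap: 0.063
grasp_force: 30.0
```

drive_tool(
  rows=[
    [-0.955, -0.026, 0, 0, 0, 0, -1],
    [-0.955, -0.026, 0, 0, 0, 0, -1],
    [-0.955, -0.026, 0, 0, 0, 0, -1],
    [-0.955, -0.026, 0, 0, 0, 0, -1],
    [-0.955, -0.026, 0, 0, 0, 0, -1],
    [-0.955, -0.026, 0, 0, 0, 0, -1],
    [-0.955, -0.026, 0, 0, 0, 0, -1],
    [-0.955, -0.026, 0, 0, 0, 0, -1],
    [-0.955, -0.026, 0, 0, 0, 0, -1],
    [-0.955, -0.026, 0, 0, 0, 0, -1],
    [-0.955, -0.026, 0, 0, 0, 0, -1],
    [-0.955, -0.026, 0, 0, 0, 0, -1],
    [-0.955, -0.026, 0, 0, 0, 0, -1],
    [-0.955, -0.026, 0, 0, 0, 0, -1],
    [0, 0, 0, 0, 0, 0, -1],
    [0, 0, 0, 0, 0, 0, -1],
    [0, 0, 0, 0, 0, 0, -1],
    [0, 0, 0, 0, 0, 0, -1],
  ],
)

```text
time_s: 21.15
position: [0.4512, -0.1386, 0.2141]
tcp_rot: [[-0.002, 1.0, -0.003], [1.0, 0.002, 0.001], [0.001, -0.003, -1.0]]
contact_force: [-0.2, 0.5, -4.0]
finger_gap: 0.0629
grasp_force: 30.0
```

drive_tool(
  rows=[
    [0, 0, 0.9, 0, 0, 0, -1],
    [0, 0, 0.9, 0, 0, 0, -1],
    [0, 0, 0.6, 0, 0, 0, -1],
    [0, 0, 0, 0, 0, 0, -1],
    [0, 0, 0, 0, 0, 0, -1],
    [0, 0, 0, 0, 0, 0, -1],
  ],
)

```text
time_s: 21.65
position: [0.453, -0.1401, 0.1443]
tcp_rot: [[-0.001, 1.0, 0.002], [1.0, 0.001, -0.001], [-0.001, 0.002, -1.0]]
contact_force: [0.2, -0.4, -4.2]
finger_gap: 0.063
grasp_force: 30.0
```

Run:
```python
from h import *
for c in("side","top"): cv2.imwrite(f"pics/{c}8.png",arm.camera(c))
p=np.array(arm.read_state()["position"]);print(p)
a=cv2.imread("pics/side8.png")[180:280,260:380]
def ring(P,r,col):
    for k in range(0,360,10):
        e=proj("side",np.array(P)+r*np.array([np.cos(np.radians(k)),np.sin(np.radians(k)),0]))-(260,180)
        if (e>0).all() and (e<(119,99)).all(): a[int(round(e[1])),int(round(e[0]))]=col
ring((.452,-.1417,.024),.04,(255,0,255));ring(p+[0,-.0015,-.0425],.032,(255,255,0))
cv2.imwrite("pics/crop8.png",cv2.resize(a,(720,600),interpolation=0))
```

```text
[ 0.45326695 -0.14047303  0.14477744]
```

View pics/crop8.png

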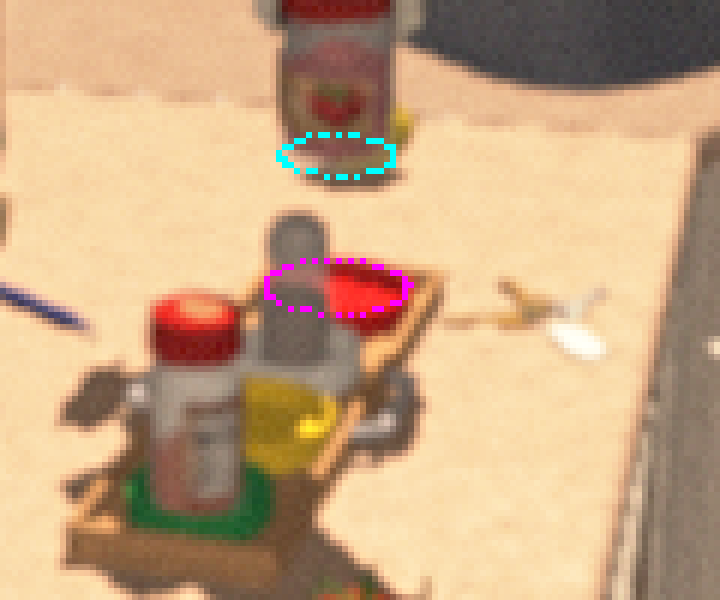

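The jam jar's base (cyan) is upright and centred above the red cup's ring (magenta, side view (316,228)). Lowering.

drive_tool(
  rows=[
    [0, 0, 0.9, 0, 0, 0, -1],
    [0, 0, 0.9, 0, 0, 0, -1],
    [0, 0, 0.7, 0, 0, 0, -1],
    [0, 0, 0.4, 0, 0, 0, -1],
    [0, 0, 0.1, 0, 0, 0, -1],
    [0, 0, 0, 0, 0, 0, -1],
    [0, 0, 0, 0, 0, 0, -1],
    [0, 0, 0, 0, 0, 0, -1],
  ],
)

```text
time_s: 22.42
position: [0.4534, -0.1408, 0.0548]
tcp_rot: [[-0.0, 1.0, 0.003], [1.0, 0.0, -0.001], [-0.001, 0.003, -1.0]]
contact_force: [-0.8, -0.3, -3.2]
finger_gap: 0.0632
grasp_force: 30.0
```

drive_tool(
  rows=[
    [0, 0, 0.06, 0, 0, 0, -1],
    [0, 0, 0, 0, 0, 0, -1],
    [0, 0, 0, 0, 0, 0, 0.45],
    [0, 0, 0, 0, 0, 0, 0.55],
    [0, 0, 0, 0, 0, 0, 0.7],
    [0, 0, 0, 0, 0, 0, 0.9],
    [0, 0, 0, 0, 0, 0, 0.9],
    [0, 0, 0, 0, 0, 0, 0.9],
    [0, 0, 0, 0, 0, 0, 0.9],
    [0, 0, -0.5, 0, 0, 0, 0.9],
    [0, 0, -1, 0, 0, 0, 0.9],
    [0, 0, -1, 0, 0, 0, 0.9],
    [0, 0, -1, 0, 0, 0, 0.9],
    [0, 0, -1, 0, 0, 0, 0.9],
    [0, 0, 0, 0, 0, 0, 0.9],
    [0, 0, 0, 0, 0, 0, 0.9],
  ],
)

```text
time_s: 23.75
position: [0.4529, -0.1406, 0.188]
tcp_rot: [[-0.0, 1.0, 0.004], [1.0, 0.0, -0.001], [-0.001, 0.004, -1.0]]
contact_force: [-0.5, -0.8, -1.5]
finger_gap: 0.0886
grasp_force: 0.0
```

Run:
```python
from h import *
for c in("side","top"): cv2.imwrite(f"pics/{c}9.png",arm.camera(c))
s=arm.read_state();print(s["position"],np.round(s["qpos"],2))
for n,z in(("lemon_center",.029),("jam_jar",.01)):
  for c in("side","top"): print(n,c,[(r["score"],np.round(ray(c,r["centre"],z),3),np.round(r["centre"],1)) for r in arm.landmark_of(c,n)[:2]])
im=cv2.imread("pics/top9.png");cv2.imwrite("pics/crop9.png",np.hstack([cv2.resize(cv2.imread("pics/side9.png")[170:280,260:380],(400,367)),cv2.resize(im[180:235,455:515],(400,367),interpolation=2)]))
g=im[185:230,460:500];h=cv2.cvtColor(g,cv2.COLOR_BGR2HSV).astype(int)
for th in(110,130,150):
    m=((h[...,0]>19)&(h[...,0]<38)&(h[...,1]>th)).astype(np.uint8)
    k=max(cv2.findContours(m,0,1)[0],key=cv2.contourArea);(cx,cy),ax,an=cv2.fitEllipse(k);c=(cx+460,cy+185);print(th,c,ax,an,ray("top",c,.03))
```

```text
[ 0.45116062 -0.13986253  0.18580325] [-0.08  0.37  0.46  1.93 -0.21  0.88  0.49]
lemon_center side [(0.67, array([ 0.49 , -0.414,  0.029]), array([319.1, 199.4]))]
lemon_center top [(0.56, array([ 0.493, -0.387,  0.029]), array([473.8, 203.2])), (0.35, array([ 0.451, -0.142,  0.029]), array([382.7, 218.9]))]
jam_jar side [(0.96, array([ 0.445, -0.125,  0.01 ]), array([316.9, 233.1]))]
jam_jar top [(0.59, array([ 0.458, -0.143,  0.01 ]), array([381.8, 217. ]))]
110 (478.0779285430908, 206.42539978027344) (21.22762680053711, 24.395580291748047) 163.13418579101562 [ 0.48437213 -0.39758623  0.03      ]
130 (477.7755641937256, 206.48901557922363) (20.582382202148438, 24.14550018310547) 162.63357543945312 [ 0.48420261 -0.39677366  0.03      ]
150 (477.4031867980957, 206.64867782592773) (18.847692489624023, 22.530134201049805) 157.12557983398438 [ 0.48377614 -0.39576964  0.03      ]
```

View pics/crop9.png

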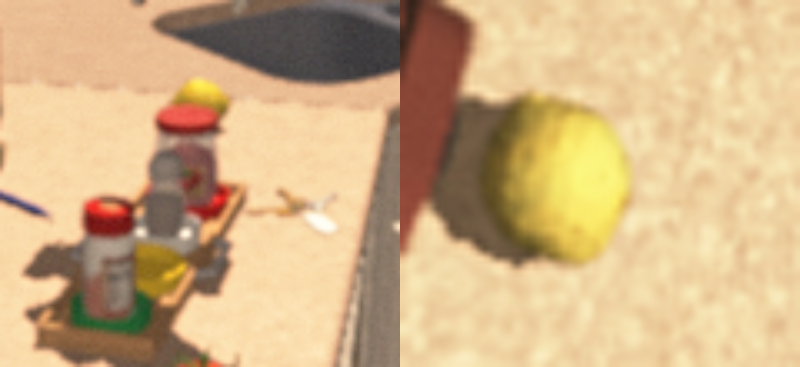

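The jam jar stands upright in the red cup. The lemon's ends are near (476,194) and (482,220) in the top view, so its long axis is yawed about +15.7° and its centre is at (0.484, -0.397).

drive_tool(
  rows=[
    [-0.952, 0.122, 0, 0, 0, 0, 0.9],
    [-0.952, 0.122, 0, 0, 0, 0, 0.9],
    [-0.952, 0.122, 0, 0, 0, 0, 0.9],
    [-0.952, 0.122, 0, 0, 0, 0, 0.9],
    [-0.952, 0.122, 0, 0, 0, 0, 0.9],
    [-0.952, 0.122, 0, 0, 0, 0, 0.9],
    [-0.952, 0.122, 0, 0, 0, 0, 0.9],
    [-0.952, 0.122, 0, 0, 0, 0, 0.9],
    [-0.952, 0.122, 0, 0, 0, 0, 0.9],
    [0, 0, 0, 0, 0, 0, 0.9],
  ],
)

```text
time_s: 24.88
position: [0.4825, -0.4044, 0.1853]
tcp_rot: [[0.007, 1.0, -0.003], [1.0, -0.007, -0.005], [-0.005, -0.003, -1.0]]
contact_force: [-0.8, -1.0, 0.1]
finger_gap: 0.0884
grasp_force: 0.0
```

drive_tool(
  rows=[
    [0, 0, 0, 0, 0, 1, 0.9],
    [0, 0, 0, 0, 0, 1, 0.9],
    [0, 0, 0, 0, 0, 1, 0.9],
    [0, 0, 0, 0, 0, 1, 0.9],
    [0, 0, 0, 0, 0, 1, 0.9],
    [0, 0, 0, 0, 0, 1, 0.9],
    [0, 0, 0, 0, 0, 1, 0.9],
    [0, 0, 0, 0, 0, 1, 0.9],
    [0, 0, 0, 0, 0, 1, 0.9],
    [0, 0, 0, 0, 0, 1, 0.9],
    [0, 0, 0, 0, 0, 1, 0.9],
    [0, 0, 0, 0, 0, 1, 0.9],
    [0, 0, 0, 0, 0, 1, 0.9],
    [0, 0, 0, 0, 0, 1, 0.9],
    [0, 0, 0, 0, 0, 1, 0.9],
    [0, 0, 0, 0, 0, 1, 0.9],
    [0, 0, 0, 0, 0, 0.2, 0.9],
    [0, 0, 0, 0, 0, 0, 0.9],
    [0, 0, 0, 0, 0, 0, 0.9],
    [0, 0, 0, 0, 0, 0, 0.9],
  ],
)

```text
time_s: 26.55
position: [0.4849, -0.3972, 0.1864]
tcp_rot: [[0.962, 0.273, -0.0], [0.273, -0.962, 0.0], [-0.0, -0.0, -1.0]]
contact_force: [-1.0, 0.1, -0.3]
finger_gap: 0.0883
grasp_force: 0.0
```

Run:
```python
from h import *
for c in("side","top"): cv2.imwrite(f"pics/{c}10.png",arm.camera(c))
s=arm.read_state();print(s["position"],np.round(s["qpos"],2))
c=arm.landmark_of("side","lemon_center");print([(r["score"],np.round(ray("side",r["centre"],.029),3),r["centre"]) for r in c])
print(proj("side",(.484,-.397,.029)))
R=np.array(s["tcp_rot"]);d=np.array([.4842,-.397,0.010])-s["position"];print("tool shift/.03",R.T@d/.03)
```

```text
[ 0.48492079 -0.39735535  0.18661578] [ 0.22  0.69  0.79  1.52 -0.52  1.15 -0.19]
[(0.41, array([ 0.475, -0.384,  0.029]), [321.5, 202.2])]
[319.81634158 200.9337925 ]
tool shift/.03 [-0.02035426 -0.01695348  5.88719394]
```

drive_tool(
  rows=[
    [0, 0, 0.95, 0, 0, 0, 0.9],
    [0, 0, 0.95, 0, 0, 0, 0.9],
    [0, 0, 0.95, 0, 0, 0, 0.9],
    [0, 0, 0.95, 0, 0, 0, 0.9],
    [0, 0, 0.95, 0, 0, 0, 0.9],
    [0, 0, 0.7, 0, 0, 0, 0.9],
    [0, 0, 0.3, 0, 0, 0, 0.9],
    [0, 0, 0, 0, 0, 0, 0.9],
    [0, 0, 0, 0, 0, 0, 0.9],
    [0, 0, 0, 0, 0, 0, 0.9],
  ],
)

```text
time_s: 27.53
position: [0.4857, -0.3988, 0.0159]
tcp_rot: [[0.962, 0.271, 0.002], [0.271, -0.962, -0.003], [0.001, 0.003, -1.0]]
contact_force: [-0.0, -0.3, 0.3]
finger_gap: 0.0884
grasp_force: 0.0
```

drive_tool(
  rows=[
    [0, 0, 0, 0, 0, 0, 0.4],
    [0, 0, 0, 0, 0, 0, -1],
    [0, 0, 0, 0, 0, 0, -1],
    [0, 0, 0, 0, 0, 0, -1],
    [0, 0, 0, 0, 0, 0, -1],
    [0, 0, 0, 0, 0, 0, -1],
    [0, 0, 0, 0, 0, 0, -1],
    [0, 0, 0, 0, 0, 0, -1],
  ],
  squeeze=15,
)

```text
time_s: 28.2
position: [0.4849, -0.3971, 0.0142]
tcp_rot: [[0.962, 0.271, -0.0], [0.271, -0.962, 0.001], [-0.0, -0.001, -1.0]]
contact_force: [0.4, 1.2, 1.4]
finger_gap: 0.0477
grasp_force: 12.0
```

drive_tool(
  rows=[
    [0, 0, 0, 0, 0, 0, -1],
    [0, 0, 0, 0, 0, 0, -1],
    [0, 0, 0, 0, 0, 0, -1],
  ],
)

```text
time_s: 28.45
position: [0.4848, -0.3971, 0.0142]
tcp_rot: [[0.962, 0.271, -0.0], [0.271, -0.962, 0.001], [-0.0, -0.001, -1.0]]
contact_force: [-0.0, 1.0, 1.9]
finger_gap: 0.0474
grasp_force: 12.1
```

Run:
```python
from h import *
for c in("side","top"): cv2.imwrite(f"pics/{c}11.png",arm.camera(c))
s=arm.read_state();print(s["position"],s["finger_gap"],s["grasp_force"],s["contact_force"])
cv2.imwrite("pics/crop10.png",np.hstack([cv2.resize(cv2.imread("pics/side11.png")[150:230,280:360],(400,400),interpolation=2),cv2.resize(cv2.imread("pics/top11.png")[170:250,430:510],(400,400),interpolation=2)]))
print((proj("side",s["position"])-(280,150))*5,(proj("top",np.array(s["position"])+[0,0,.02])-(430,170))*5)
```

```text
[ 0.48485434 -0.39711617  0.01414769] 0.04763409376967864 12.175492802630288 [-0.75986835  1.46362558  1.72887379]
[197.64066803 272.58719861] [242.25903152 180.41189355]
```

View pics/crop10.png

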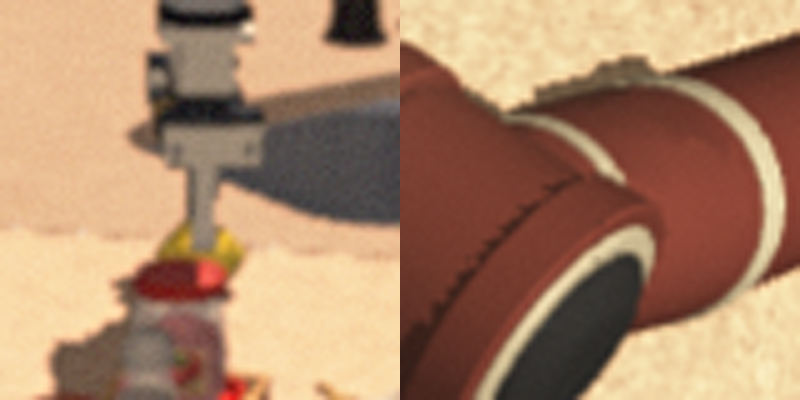

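The side crop shows the finger centred on the lemon at (320,200), but its end is above mid-height, and the 47.6 mm gap says the same. I'll open, go about 10 mm lower and regrip.

drive_tool(
  rows=[
    [0, 0, 0, 0, 0, 0, 0.5],
    [0, 0, 0, 0, 0, 0, 0.5],
    [0, 0, 0, 0, 0, 0, 0.5],
    [0, 0, 0, 0, 0, 0, 0.5],
    [0, 0, 0.2, 0, 0, 0, 0.5],
    [0, 0, 0.15, 0, 0, 0, 0.5],
    [0, 0, 0, 0, 0, 0, 0.5],
    [0, 0, 0, 0, 0, 0, 0.5],
    [0, 0, 0, 0, 0, 0, -1],
    [0, 0, 0, 0, 0, 0, -1],
    [0, 0, 0, 0, 0, 0, -1],
    [0, 0, 0, 0, 0, 0, -1],
    [0, 0, 0, 0, 0, 0, -1],
    [0, 0, 0, 0, 0, 0, -1],
    [0, 0, 0, 0, 0, 0, -1],
  ],
)

```text
time_s: 29.8
position: [0.485, -0.3974, 0.0038]
tcp_rot: [[0.962, 0.271, 0.0], [0.271, -0.962, -0.0], [0.0, 0.0, -1.0]]
contact_force: [-0.5, 0.1, -0.1]
finger_gap: 0.0544
grasp_force: 14.8
```

drive_tool(
  rows=[
    [0, 0, -0.4, 0, 0, 0, -1],
    [0, 0, -0.9, 0, 0, 0, -1],
    [0, 0, -0.9, 0, 0, 0, -1],
    [0, 0, -0.9, 0, 0, 0, -1],
    [0, 0, -0.9, 0, 0, 0, -1],
    [0, 0, -0.9, 0, 0, 0, -1],
    [0, 0, -0.9, 0, 0, 0, -1],
    [0, 0, 0, 0, 0, 0, -1],
    [0, 0, 0, 0, 0, 0, -1],
  ],
  squeeze=20,
)

```text
time_s: 30.55
position: [0.4852, -0.3983, 0.1797]
tcp_rot: [[0.963, 0.271, 0.003], [0.271, -0.963, -0.003], [0.002, 0.003, -1.0]]
contact_force: [-0.1, 0.0, -1.3]
finger_gap: 0.0535
grasp_force: 19.8
```

drive_tool(
  rows=[
    [0, 0, 0, 0, 0, -1, -1],
    [0, 0, 0, 0, 0, -1, -1],
    [0, 0, 0, 0, 0, -1, -1],
    [0, 0, 0, 0, 0, -1, -1],
    [0, 0, 0, 0, 0, -1, -1],
    [0, 0, 0, 0, 0, -1, -1],
    [0, 0, 0, 0, 0, -1, -1],
    [0, 0, 0, 0, 0, -1, -1],
    [0, 0, 0, 0, 0, -1, -1],
    [0, 0, 0, 0, 0, -1, -1],
    [0, 0, 0, 0, 0, -1, -1],
    [0, 0, 0, 0, 0, -1, -1],
    [0, 0, 0, 0, 0, -1, -1],
    [0, 0, 0, 0, 0, -1, -1],
    [0, 0, 0, 0, 0, -1, -1],
    [0, 0, 0, 0, 0, -1, -1],
    [0, 0, 0, 0, 0, -0.2, -1],
    [0, 0, 0, 0, 0, 0, -1],
    [0, 0, 0, 0, 0, 0, -1],
  ],
)

```text
time_s: 32.13
position: [0.4845, -0.3969, 0.1767]
tcp_rot: [[0.002, 1.0, -0.002], [1.0, -0.002, 0.001], [0.001, -0.002, -1.0]]
contact_force: [-0.4, 0.1, -1.0]
finger_gap: 0.0539
grasp_force: 19.8
```

drive_tool(
  rows=[
    [0.5, 0, 0, 0, 0, 0, -1],
    [0.9, -0.047, 0, 0, 0, 0, -1],
    [0.93, -0.047, 0, 0, 0, 0, -1],
    [0.93, -0.047, 0, 0, 0, 0, -1],
    [0.93, -0.047, 0, 0, 0, 0, -1],
    [0.93, -0.047, 0, 0, 0, 0, -1],
    [0.93, -0.047, 0, 0, 0, 0, -1],
    [0.93, -0.047, 0, 0, 0, 0, -1],
    [0.93, -0.047, 0, 0, 0, 0, -1],
    [0.93, -0.047, 0, 0, 0, 0, -1],
    [0.93, -0.047, 0, 0, 0, 0, -1],
    [0.93, -0.047, 0, 0, 0, 0, -1],
    [0.93, -0.047, 0, 0, 0, 0, -1],
    [0.93, -0.047, 0, 0, 0, 0, -1],
    [0.9, -0.047, 0, 0, 0, 0, -1],
    [0.91, -0.047, 0, 0, 0, 0, -1],
    [0, 0, 0, 0, 0, 0, -1],
    [0, 0, 0, 0, 0, 0, -1],
    [0, 0, 0, 0, 0, 0, -1],
  ],
)

```text
time_s: 33.72
position: [0.4637, 0.033, 0.1776]
tcp_rot: [[0.001, 1.0, -0.0], [1.0, -0.001, -0.001], [-0.001, -0.0, -1.0]]
contact_force: [-0.7, -0.7, -0.9]
finger_gap: 0.0538
grasp_force: 19.8
```

drive_tool(
  rows=[
    [0, 0, 0.7, 0, 0, 0, -1],
    [0, 0, 0.7, 0, 0, 0, -1],
    [0, 0, 0.6, 0, 0, 0, -1],
    [0, 0, 0, 0, 0, 0, -1],
    [0, 0, 0, 0, 0, 0, -1],
    [0, 0, 0, 0, 0, 0, -1],
  ],
)

```text
time_s: 34.22
position: [0.4646, 0.0325, 0.1185]
tcp_rot: [[0.002, 1.0, 0.002], [1.0, -0.002, -0.0], [-0.0, 0.002, -1.0]]
contact_force: [-0.5, 0.3, -0.8]
finger_gap: 0.0538
grasp_force: 19.8
```

Run:
```python
from h import *
cv2.imwrite("pics/side12.png",arm.camera("side"));arm.camera("top")
s=arm.read_state();p=np.array(s["position"]);print(p,s["finger_gap"])
a=cv2.imread("pics/side12.png")[170:290,240:360]
def ring(P,r,col):
    for k in range(0,360,10):
        e=proj("side",np.array(P)+r*np.array([np.cos(np.radians(k)),np.sin(np.radians(k)),0]))-(240,170)
        if (e>0).all() and (e<119).all(): a[int(round(e[1])),int(round(e[0]))]=col
ring((.4635,.034,.024),.04,(255,0,255));ring(p+[0,0,.0252],.002,(255,255,0))
cv2.imwrite("pics/crop11.png",cv2.resize(a,(600,600),interpolation=0))
```

```text
[0.46488796 0.03315046 0.11881826] 0.053405783375704834
```

View pics/crop11.png

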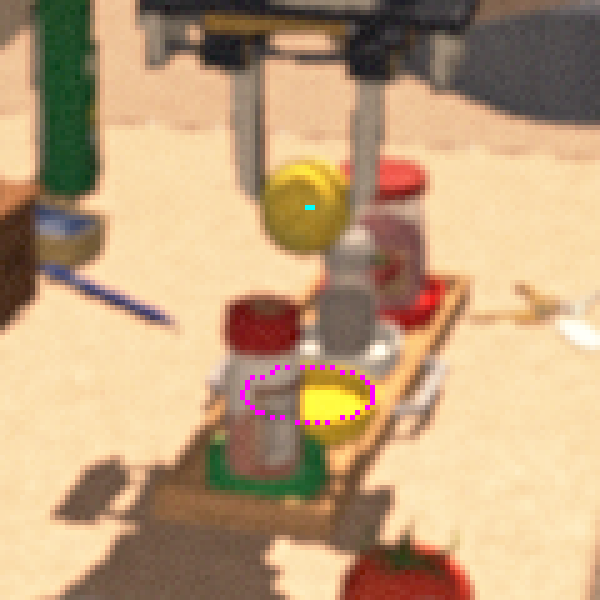

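The lemon (centre (302,211) in the side view) hangs over the centre of the yellow ring (302,249). The fingertips sit near its mid-height, well above the cup rim. Lowering.

drive_tool(
  rows=[
    [0, -0.03, 0.9, 0, 0, 0, -1],
    [0, 0, 0.9, 0, 0, 0, -1],
    [0, 0, 0.8, 0, 0, 0, -1],
    [0, 0, 0.5, 0, 0, 0, -1],
    [0, 0, 0.3, 0, 0, 0, -1],
    [0, 0, 0.05, 0, 0, 0, -1],
    [0, 0, 0, 0, 0, 0, -1],
    [0, 0, 0, 0, 0, 0, -1],
    [0, 0, 0, 0, 0, 0, -1],
  ],
)

```text
time_s: 35.07
position: [0.4639, 0.0338, 0.0152]
tcp_rot: [[-0.0, 1.0, 0.002], [1.0, 0.0, 0.0], [0.0, 0.002, -1.0]]
contact_force: [-0.3, -0.4, -1.6]
finger_gap: 0.0537
grasp_force: 19.8
```

drive_tool(
  rows=[
    [0, 0, 0.06, 0, 0, 0, -1],
    [0, 0, 0, 0, 0, 0, -1],
    [0, 0, 0, 0, 0, 0, 0.2],
    [0, 0, 0, 0, 0, 0, 0.3],
    [0, 0, 0, 0, 0, 0, 0.4],
    [0, 0, 0, 0, 0, 0, 0.5],
    [0, 0, 0, 0, 0, 0, 0.5],
    [0, 0, 0, 0, 0, 0, 0.5],
    [0, 0, 0, 0, 0, 0, 0.5],
    [0, 0, -0.3, 0, 0, 0, 0.5],
    [0, 0, -0.8, 0, 0, 0, 0.5],
    [0, 0, -1, 0, 0, 0, 0.5],
    [0, 0, -1, 0, 0, 0, 0.5],
    [0, 0, -1, 0, 0, 0, 0.5],
    [0, 0, -1, 0, 0, 0, 0.5],
    [0, 0, -1, 0, 0, 0, 0.5],
    [0, 0, 0, 0, 0, 0, 0.5],
    [0, 0, 0, 0, 0, 0, 0.5],
  ],
)

```text
time_s: 36.57
position: [0.4638, 0.0338, 0.1973]
tcp_rot: [[-0.0, 1.0, 0.004], [1.0, 0.0, 0.001], [0.001, 0.004, -1.0]]
contact_force: [0.8, 0.5, 0.4]
finger_gap: 0.0696
grasp_force: 0.0
```

drive_tool(
  rows=[
    [1, -0.1, 0, 0, 0, 0, 0.5],
    [1, -0.1, 0, 0, 0, 0, 0.5],
    [1, -0.1, 0, 0, 0, 0, 0.5],
    [1, -0.1, 0, 0, 0, 0, 0.5],
    [1, -0.1, 0, 0, 0, 0, 0.5],
    [1, -0.1, 0, 0, 0, 0, 0.5],
    [1, -0.1, 0, 0, 0, 0, 0.5],
    [1, -0.1, 0, 0, 0, 0, 0.5],
    [1, -0.1, 0, 0, 0, 0, 0.5],
    [0, 0, 0, 0, 0, 0, 0.5],
    [0, 0, 0, 0, 0, 0, 0.5],
  ],
)

```text
time_s: 37.48
position: [0.434, 0.3049, 0.1935]
tcp_rot: [[-0.004, 1.0, -0.003], [1.0, 0.004, -0.002], [-0.002, -0.003, -1.0]]
contact_force: [0.6, -0.1, -0.4]
finger_gap: 0.0697
grasp_force: 0.0
```

Run:
```python
from h import *
for c in("side","top"): cv2.imwrite(f"pics/{c}13.png",arm.camera(c))
cv2.imwrite("pics/crop12.png",np.hstack([cv2.resize(cv2.imread("pics/side13.png")[180:340,210:370],(400,400),interpolation=2),cv2.resize(cv2.imread("pics/top13.png")[160:280,285:405],(400,400),interpolation=2)]))
Z.update(salt_shaker=.01,spice_jar=.01,jam_jar=.01,lemon_center=.039)
for n in("salt_shaker","spice_jar","jam_jar","lemon_center","mustard_jar","tomato"): print(n,[(c,round(r["score"],2),np.round(ray(c,r["centre"],Z[n])[:2],3)) for c in("side","top") for r in arm.landmark_of(c,n)[:2]])
```

```text
salt_shaker [('side', 0.87, array([0.328, 0.4  ])), ('side', 0.67, array([ 0.46 , -0.041])), ('top', 0.49, array([ 0.462, -0.054]))]
spice_jar [('side', 0.68, array([0.49 , 0.104])), ('top', 0.61, array([0.457, 0.119]))]
jam_jar [('side', 0.93, array([ 0.45 , -0.136])), ('top', 0.95, array([ 0.451, -0.142]))]
lemon_center [('side', 0.71, array([0.468, 0.045])), ('side', 0.2, array([ 0.435, -0.061])), ('top', 0.65, array([0.464, 0.042]))]
mustard_jar [('side', 0.8, array([0.481, 0.458]))]
tomato [('side', 0.76, array([0.366, 0.278])), ('top', 0.75, array([0.357, 0.289]))]
```

View pics/crop12.png

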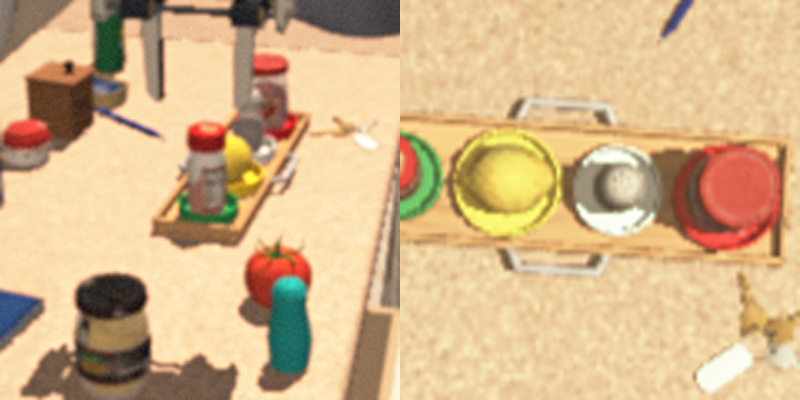

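All four items are upright or resting centrally in their cups; the lemon at (317,214) matches the yellow cup's centre. The mustard jar, tomato and turquoise shaker haven't moved. Handing in.

```bash
python3 -c "
from cell import arm
print(arm.job_done())"
```

```text
the job is handed in; nothing more can be done
None
```

The job is handed in, but no verdict came back: in the last pictures the salt shaker, spice jar and jam jar stand upright in the white, green and red cups, the lemon rests in the yellow cup, and the mustard jar and tomato are where they were, at about 38 s of the 106 s allowed.

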